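# Turn a closed paint-chip case over on its tilt stand

## Task

A painted chip lies loose in the closed blue case with the loose yellow lid and must be turned over without opening the case. Stand the case on its end on the 45-degree tilt stand, leaning lid upward on the sloping bed, and let go; then take it by its raised end with lid and base pinched together between the fingers, lift it off, turn it upside down about its long axis and lean it back on the same stand, lid underneath against the bed, centred and still closed, and let go. The lid must never come off, and the other things on the bench stay where they are.

Things in the scene. Friction and masses are not known exactly. Their poses are not given: they have to be found in the camera images.
- case_centre (a point): Centre of the closed case, 20 mm above the base's underside. The case is a flat box 130 mm long (x), 60 wide (y), 40 thick (z, base to lid: z points down once turned over); about 0.3 kg with a loose 30 g chip inside. It starts flat on the bench, lid up, long axis roughly away from the robot (within 0.7 rad).
- case_base: Blue base, an open tray 130x60x24 mm, walls 4 mm, plain flat underside; origin at the centre of its underside, axes as case_centre. Its flat long sides, 60 mm apart, are the lower 24 mm of the case's thickness and can be gripped with the fingers pitched at any angle.
- case_lid: Yellow lid, 126x56 mm, 2 mm in from the base all round, showing 16 mm above its rim; origin at the centre of the plane where it sits on the rim. A lip reaches 6 mm down into the base with 1 mm play. Only its weight holds it on: it stays while facing upward, even leaning 45 degrees, and drops off if not pinched when turned down.
- lid_face (a point): Middle of the lid's outer face, z outward; 20 mm from case_centre along the case's z when closed. From here to the base's underside the pinched case is 40 mm thick.
- stand: Fixed tilt stand: bent aluminium sheet, a V of two plates square to each other, on two posts on a dark foot plate 116x74x6 mm (x -41 to +75 mm). Origin on the bench below stand_rest; z up, x roughly away from the robot (within 0.45 rad). The case stands with its lower short end on the stop and a broad face on the bed.
- stand_corner (a point): Inner corner of the V, 82 mm above the bench. From it the bed (72 mm long, 44 mm wide along y) rises at 45 degrees toward the stand's -x, and the stop (46 mm long, 44 mm wide) rises at 45 degrees toward +x. A case leaning there sticks out 58 mm beyond the bed's upper edge, free all round for a pinch.
- stand_rest (a point): Where the centre of the case is when it leans in the stand centred, whichever broad face is on the bed: 142 mm above the bench, long axis at 45 degrees with the upper end toward the stand's -x. Axes as the stand.
- tape_roll: Bystander: roll of cream masking tape, 104 mm across, 24 mm high; origin under its centre.
- gauge: Bystander: black coating-thickness gauge, 105x62x26 mm; origin under its centre.
- deck: Bystander: colour fan deck lying flat, 150x44x19 mm; origin under its centre.
- red_lid_cup: Bystander: small upright cup with a red lid, 73 mm across, 120 mm high; origin under its centre.
There are look-alikes about, which are no part of the job. Of the things shaped like the case_lid, the yellow one is meant.

How it is judged (in metres and radians):
On the way, in this order (a step that is already met when the one before it is completed fails the run):
1. the closed case leans lid upward on the tilt stand, at rest and let go (x of case_centre in the frame of stand between -0.018 and 0.018 m and y of case_centre in the frame of stand between -0.018 and 0.018 m and height (world z) of case_centre between 0.126 and 0.158 m and angle between the y axis of case_base and the y axis of stand, either way round below 0.2 rad and angle between case_base's own z axis and vertical between 0.6 and 0.97 rad and z of lid_face in the frame of case_centre below 0.024 m and contact force between the fingers and case_base below 0.3 N and contact force between the fingers and case_lid below 0.3 N and linear speed of case_base below 0.02 m/s and angular speed of case_base below 0.2 rad/s), for 0.2 s.
2. the case is held off the stand, closed, fingers on both lid and base, lid side turned downward (contact force between the fingers and case_base above 1 N and contact force between the fingers and case_lid above 1 N and contact force between each of case_base, case_lid and stand below 0.1 N and angle between case_base's own z axis and vertical above 1.9 rad and z of lid_face in the frame of case_centre below 0.024 m), for 0.1 s.
At the end, for the whole second after the job is handed in: The case leans on the stand upside down, lid on the bed, within 10 degrees, its centre within 18 mm of the stand's origin along the stand's x and y and 126 to 158 mm above the bench, its width along the stand's y within 11 degrees, lid gap under 4 mm, at rest, released (x of case_centre in the frame of stand between -0.018 and 0.018 m and y of case_centre in the frame of stand between -0.018 and 0.018 m and height (world z) of case_centre between 0.126 and 0.158 m and angle between the y axis of case_base and the y axis of stand, either way round below 0.2 rad and angle between case_base's own z axis and vertical between 2.17 and 2.54 rad and z of lid_face in the frame of case_centre below 0.024 m and contact force between the fingers and case_base below 0.3 N and contact force between the fingers and case_lid below 0.3 N and linear speed of case_base below 0.02 m/s and angular speed of case_base below 0.2 rad/s); the robot touches nothing.
It fails at once if the lid comes off (raised more than 6 mm) or sideways (z of lid_face in the frame of case_centre above 0.026 m or distance between lid_face and case_centre above 0.03 m).
It fails at once if the tape roll, gauge, fan deck or red cup is pushed more than 30 mm (distance of any of tape_roll, gauge, deck, red_lid_cup from where it was at the start of the episode above 0.03 m).
It fails at once if the red cup is tipped over (angle between red_lid_cup's own z axis and vertical above 0.5 rad).
It also fails if it takes over 72 s, if anything falls off the work surface, if the arm or the gripper's body presses on something with over 40 N, if the wrist force passes 120 N, or if a joint passes its speed limit or range.

## Robot

A 7-joint arm with a two-finger parallel gripper is mounted at the origin on a cart in front of the work surface, level with it; the furniture and walls round the work are solid. World frame = base frame: x ahead of the robot, y to its left, z up, the work surface at z = 0. Lengths are in m, angles in degrees, forces in N, time in s.
With the tool pointing down it reaches from about 0.425 to 1.025 m from the base axis. Payload 9.4 kg.
Tool frame: the origin (TCP) lies between the finger pads; the fingertips stand 17 mm ahead of it and the grasp point (between the pads) lies 2 mm behind it; x points along the fingers, y is the direction in which the jaws open and shut, and the axes are right-handed (so a half turn about x gives the same grasp; the last joint's range is limited). The gripper opens to 85 mm and grips with 20 to 120 N. Pads are 22 mm wide; open, the fingers measure 114 mm over their backs; the gripper's body (76 mm by 85 mm) begins 54 mm behind the grasp point. The pads swing forward as they close: fully open they stand 13 mm farther back than shut.
Start: joints at [-80.025, 34.337, -0.143, 91.639, 0.103, 54.024, -4.572], TCP at [0.18, 0.702, 0.248] pointing down, gripper open.
Joint ranges: [-147.43, 147.43], [-19.82, 112.94], [-74.19, 73.91], [6.32, 146.72], [-59.91, 239.91], [6.04, 106.73], [-150.56, 150.56]. Speed limits (degrees/s): [127.2, 127.2, 172.46, 172.46, 180, 180, 180].

## Interface

Orientations are given as [roll, pitch, yaw] about the fixed x, y, z axes, in that order (R = Rz(yaw) Ry(pitch) Rx(roll)).
In Python, from station import sense, snapshot, calibration, r gives the robot as it stands.
- The arm moves only by the tool step_arm, never from a script. Its argument "motion" is a list that holds one entry, the list of rows, each a list of 5 numbers: the opening, from -1 (shut) to 1 (fully open), so that 0 is half open, then the shift along the tool's x, y, z in mm, then the turn about the tool's x in degrees. A call has 1 to 5 rows; each row shifts and turns the commanded pose from where the row before left it, along the tool's axes as they then stand; what a row does not reach is not made up. A row lasts 1/8 s, in which the tool goes at most 62.5 mm and 10.7 degrees, less where a joint would pass 70% of its speed; a pose out of reach is approached as far as the arm can. A call with a gripper value outside its range is refused whole. The fingers move at their own pace and stop on an object; "newtons" is the grip in N (left out, the last holds). Time passes only in rows, so rows that do not move let the fingers close. It gives the time, the measured TCP pose, the force and the opening at its end, in the units of the state.
- sense(): the state, without advancing time (a new reading comes with each control period).
- snapshot(name): name is "scene" or "top" or "wrist"; returns the picture (400x640x3 uint8, blue, green, red); there is no depth.
- calibration(name): a dict with "fov_y" (degrees; the focal length in pixels is half the picture's height over the tangent of half this angle, whatever the lens; pixels are square), "cx", "cy" (the principal point, pixels), "camera_from_world" (4x4, takes a point from world to camera coordinates). Camera axes: x right, y up, looking along -z (the intrinsics and any distortion apply to the point x, -y, -z); pixel columns grow to the right and rows downward; lengths in m; the calibration is good to about 2 mm. A picture is of the moment at which its call begins: read the wrist's pose just before it. calibration takes no time and is no camera call; for the wrist camera it gives the pose at the moment of the call.
- r.close_job(): hands the job in, once; it reports no verdict.
The state is a dict: "t": time; "joint_pos": joint angles; "dq": joint speeds; "joint_torque": joint torques, N m; "tool_pos": TCP position; "ee_rot": TCP orientation; "wrist_force": force on the tool from outside, world axes, zero at the start; "ft_torque": the same for the moment, N m; "grip_width": opening from 0.0 (shut) to 1.0 (fully open).
Only numpy, scipy, OpenCV 4.12 (cv2) and the standard library are available. Lean on these libraries where they do the work, as an engineer would, in place of code of your own. Each camera call takes 0.05 s, during which the arm holds its last target. There are 200 camera calls.

## Working session

There is one attempt and no reset: what is moved stays moved. The work goes in short steps, Python scripts to look and compute and a tool call to move; the robot and the scene stay as the last step left them, time stands still between calls to the robot, and variables do not carry over. Pictures are saved under pics/ and viewed, about 8 in all and at most 12, crops included, and the job is handed in when it is done.

Besides the shell and the picture viewer there is one more tool, called after "Request:" in YAML: its name, and indented under it one key for each argument. step_arm: Moves the arm, as the interface text tells. Its arguments: {"type":"object","properties":{"motion":{"type":"array"},"newtons":{"type":"number"}},"required":["motion"]}

```bash
mkdir -p pics; ls; python3 - <<'E'
from station import sense, snapshot, calibration
import cv2,numpy as np
print(sense())
for n in("scene","top"):
    im=snapshot(n);cv2.imwrite(f"pics/{n}0.png",im);c=calibration(n);print(n,{k:(np.round(v,4).tolist() if k=="camera_from_world" else v) for k,v in c.items()})
E
```

```text
pics
{'t': 0.0, 'joint_pos': array([-80.02424941,  34.38565479,  -0.14556731,  91.68039028,
         0.10251497,  54.0262319 ,  -4.57264531]), 'dq': array([ 0.02233434, -0.09533853,  0.05006872,  0.06614676,  0.02613515,
        0.07284966, -0.08112708]), 'joint_torque': array([-1.50996122e-03, -7.76449227e+01,  1.56468853e+00, -2.57996517e+01,
        1.23923706e-02,  9.05682275e-03,  3.05983735e-05]), 'tool_pos': array([0.17983724, 0.70187228, 0.24740601]), 'ee_rot': array([-85.01924789,  89.90784983, -99.38716189]), 'wrist_force': array([-0.76985633,  0.11026584,  0.76221835]), 'ft_torque': array([-0.02598562, -0.00820012,  0.0143776 ]), 'grip_width': 1.0011909862343418}
scene {'fov_y': 49.854369844091806, 'cx': 321.86832942708867, 'cy': 192.9184206765983, 'camera_from_world': [[0.6809, -0.7323, -0.0106, -0.3779], [0.4666, 0.4226, 0.777, -0.3377], [-0.5645, -0.534, 0.6294, -1.043], [0.0, 0.0, 0.0, 1.0]]}
top {'fov_y': 57.53412003068085, 'cx': 317.71285548157323, 'cy': 193.54305045584144, 'camera_from_world': [[-0.0102, -0.9997, -0.0211, 0.0229], [0.994, -0.0124, 0.1082, -0.5627], [-0.1085, -0.0199, 0.9939, -1.236], [0.0, 0.0, 0.0, 1.0]]}
```

View pics/scene0.png

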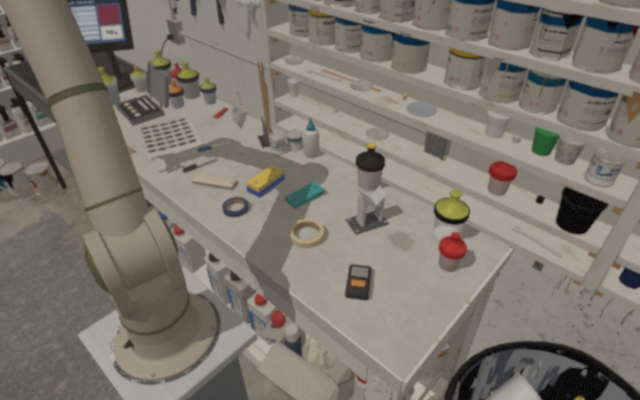

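View pics/top0.png

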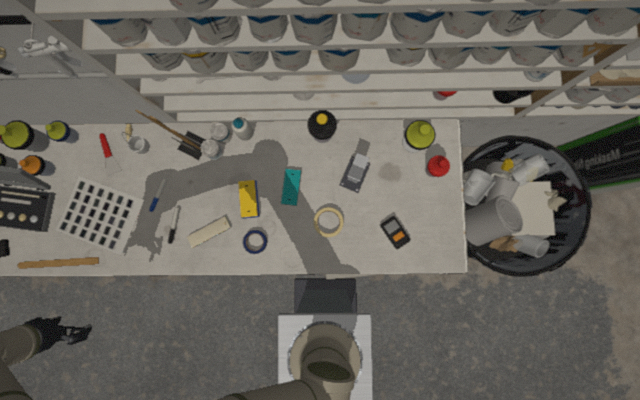

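```bash
python3 - <<'E'
import cv2,numpy as np
t=cv2.imread("pics/top0.png");s=cv2.imread("pics/scene0.png")
a=cv2.resize(t[140:215,230:310],None,fx=5,fy=5,interpolation=cv2.INTER_CUBIC)
b=cv2.resize(t[130:205,325:405],None,fx=5,fy=5,interpolation=cv2.INTER_CUBIC)
c=cv2.resize(s[150:208,235:315],None,fx=5,fy=5,interpolation=cv2.INTER_CUBIC)[:225]
c=cv2.resize(s[160:205,235:315],None,fx=5,fy=5,interpolation=cv2.INTER_CUBIC)
d=cv2.resize(s[180:240,335:399],None,fx=3.75,fy=3.75,interpolation=cv2.INTER_CUBIC)
d=cv2.copyMakeBorder(d,0,0,0,400-d.shape[1],cv2.BORDER_CONSTANT)
cv2.imwrite("pics/crop1.png",np.vstack([np.hstack([a,b]),np.hstack([c,d])]))
E
```

```text
(no output)
```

View pics/crop1.png

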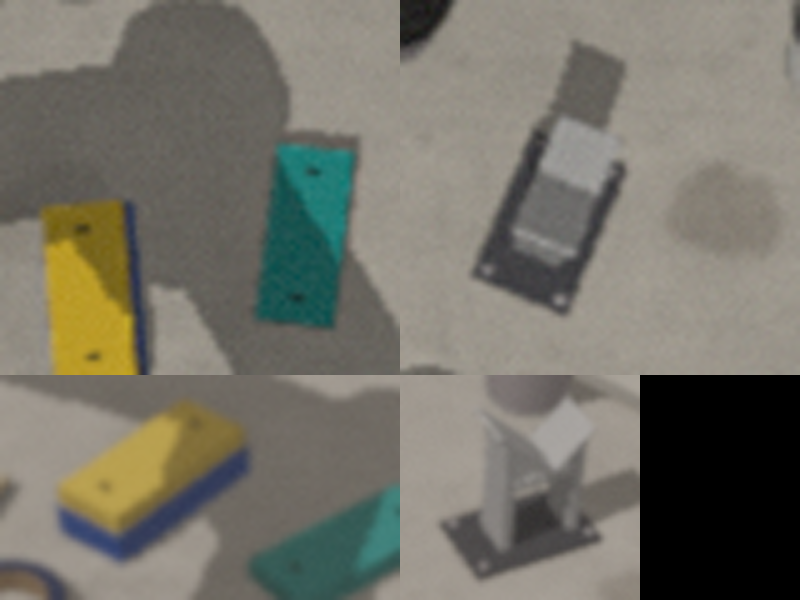

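The wanted case is the yellow lid on the blue base at top (248,199). The look-alikes are the teal lid lying alone at (291,185) and a cream block at (209,232). The stand is at top (355,170), with its foot corners clear. Next I turn these pixels into positions.

```bash
cat > h.py <<'E'
import numpy as np,cv2
from station import sense,snapshot,calibration
from scipy.spatial.transform import Rotation as Ro
def cal(n):
    c=calibration(n);return 200/np.tan(np.radians(c["fov_y"]/2)),c["cx"],c["cy"],np.array(c["camera_from_world"])
def ray(C,u,v,z):
    f,cx,cy,T=C;d=T[:3,:3].T@np.array([(u-cx)/f,-(v-cy)/f,-1]);o=-T[:3,:3].T@T[:3,3]
    return o+d*(z-o[2])/d[2]
def proj(C,P):
    f,cx,cy,T=C;p=np.atleast_2d(P)@T[:3,:3].T+T[:3,3];return np.c_[cx-f*p[:,0]/p[:,2],cy+f*p[:,1]/p[:,2]]
def R_of(s): return Ro.from_euler("xyz",s["ee_rot"],degrees=True).as_matrix()
def show():
    s=sense();R=R_of(s);np.set_printoptions(precision=3,suppress=True)
    print("t",round(s["t"],2),"p",s["tool_pos"],"x",R[:,0],"y",R[:,1],"z",R[:,2],"q",s["joint_pos"].round(1),"F",s["wrist_force"].round(1),"w",round(s["grip_width"],3));return s,R
def local(target,s=None):
    "world point -> tool-frame shift in mm from TCP"
    s=s or sense();return R_of(s).T@(np.array(target)-s["tool_pos"])*1000
E
python3 - <<'E'
from h import *
show();C=cal("top");im=cv2.imread("pics/top0.png")
hsv=cv2.cvtColor(im,cv2.COLOR_BGR2HSV);m=cv2.inRange(hsv,(18,110,40),(34,255,255));m[:170]=0;m[225:]=0;m[:,:230]=0;m[:,265:]=0
c=max(cv2.findContours(m,0,1)[0],key=cv2.contourArea)
P=np.array([ray(C,u,v,.04)[:2] for u,v in c[:,0].astype(float)],np.float32)
r=cv2.minAreaRect(P);print("lid",r,cv2.boxPoints(r).tolist())
F=[(353,156),(369.4,164.4),(358.4,192.6),(339.6,185.2)]
Q=np.array([ray(C,u,v,.006) for u,v in F]);print("foot",Q)
for n,p in dict(tape=(329,222),gauge=(395,231),teal=(291,185),redcup=(438,166),blk=(322,125)).items():print(n,ray(C,*p,.01))
print(ray(C,300,122,0),ray(C,300,272,0))
E
```

```text
t 0.1 p [0.18  0.702 0.248] x [-0.    -0.001 -1.   ] y [ 0.248  0.969 -0.001] z [ 0.969 -0.248  0.   ] q [-80.   34.4  -0.1  91.7   0.1  54.   -4.6] F [ 0.5 -0.2  0.5] w 1.003
lid ((0.549172043800354, 0.2601782977581024), (0.12548933923244476, 0.0581970289349556), 5.6324357986450195) [[0.4838744103908539, 0.2829781770706177], [0.48958620429039, 0.22506211698055267], [0.6144696474075317, 0.23737841844558716], [0.6087578535079956, 0.29529446363449097]]
foot [[ 0.699 -0.111  0.006]
 [ 0.668 -0.168  0.006]
 [ 0.567 -0.127  0.006]
 [ 0.594 -0.061  0.006]]
tape [ 0.464 -0.022  0.01 ]
gauge [ 0.431 -0.251  0.01 ]
teal [0.597 0.111 0.01 ]
redcup [ 0.658 -0.41   0.01 ]
blk [ 0.814 -0.001  0.01 ]
[0.829 0.079 0.   ] [0.292 0.082 0.   ]
```

Request:
step_arm:
  motion:
    - [[1,0,-34,45,0],[1,0,-34,45,0],[1,0,-34,45,0],[1,0,-34,45,0],[1,0,-34,45,0]]
  newtons: 25

```text
t: 0.72
tool_pos: [0.3566, 0.4801, 0.2481]
ee_rot: [-79.7, 90.0, -94.1]
wrist_force: [-0.3, -0.1, -0.3]
grip_width: 1.001
```

Request:
step_arm:
  motion:
    - [[1,0,-34,45,0],[1,0,-34,45,0],[1,0,-34,45,0],[1,0,-34,45,0],[1,0,-34,45,0]]

```text
t: 1.35
tool_pos: [0.5324, 0.2597, 0.2481]
ee_rot: [-150.9, 90.0, -165.3]
wrist_force: [0.4, 0.4, 0.3]
grip_width: 0.997
```

Request:
step_arm:
  motion:
    - [[1,0,0,0,-10],[1,0,0,0,-10],[1,0,0,0,0]]

```text
t: 1.72
tool_pos: [0.5315, 0.2608, 0.248]
ee_rot: [177.7, 90.0, -176.7]
wrist_force: [0.0, -0.5, -0.1]
grip_width: 1.0
```

```bash
python3 - <<'E'
from h import *
s,R=show();print(local([.527,.258,.25],s))
im=snapshot("wrist");cv2.imwrite("pics/w1.png",im);C=cal("wrist");print(C)
# shelf red cup triangulation
a,b=cal("top"),cal("scene")
def ln(C,u,v): return ray(C,u,v,0.0),ray(C,u,v,.5)
p,q=ln(a,446,92);x,y=ln(b,503,172);A=np.c_[q-p,-(y-x)];t=np.linalg.lstsq(A,x-p,rcond=None)[0];print(p+(q-p)*t[0],x+(y-x)*t[1])
E
```

```text
t 1.73 p [0.531 0.261 0.248] x [-0.001 -0.    -1.   ] y [-0.096  0.995  0.   ] z [ 0.995  0.096 -0.001] q [-28.2  25.3  -4.8 109.3   2.8  45.5  61. ] F [ 0.  -0.5 -0.1] w 1.0
[-1.996 -2.383 -4.726]
(np.float64(350.7925617675186), 324.6349679220018, 197.12960688133649, array([[-0.095,  0.996,  0.001, -0.21 ],
       [-0.943, -0.089, -0.32 ,  0.566],
       [-0.318, -0.031,  0.947, -0.204],
       [ 0.   ,  0.   ,  0.   ,  1.   ]]))
[ 0.855 -0.386  0.199] [ 0.864 -0.399  0.207]
```

View pics/w1.png

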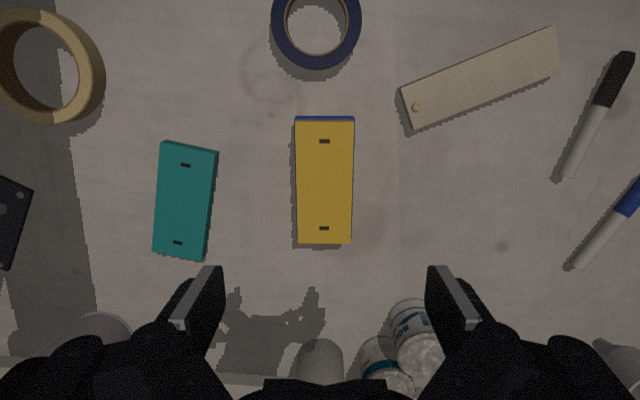

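```bash
python3 - <<'E'
from h import *
C=cal("wrist")
P=np.array([ray(C,u,v,.04) for u,v in [(295,117),(354,118),(352,243),(299,243)]]);print(P,P.mean(0))
d=P[2:].mean(0)-P[:2].mean(0);print(np.linalg.norm(d),np.degrees(np.arctan2(d[1],d[0])))
c=P.mean(0);c=c-.022*d/np.linalg.norm(d);print(c,local([c[0],c[1],.026]))
E
```

```text
[[0.48579809 0.22912733 0.04      ]
 [0.48149451 0.28406308 0.04      ]
 [0.60975064 0.29762458 0.04      ]
 [0.61500962 0.24212395 0.04      ]] [0.54801322 0.26323473 0.04      ]
0.12941689248257573 5.889303601757681
[0.52612933 0.26097738 0.04      ] [222.07032276   0.46666804  -5.17026944]
```

Request:
step_arm:
  motion:
    - [[1,55,0,-5,0],[1,55,0,0,0],[1,55,0,0,0],[1,37,0,0,0],[1,20,0,0,0]]

```text
t: 2.4
tool_pos: [0.5256, 0.2606, 0.024]
ee_rot: [-141.4, 89.8, -136.0]
wrist_force: [0.2, 0.4, -0.1]
grip_width: 1.002
```

Request:
step_arm:
  motion:
    - [[0.3,0,0,0,0],[-0.5,0,0,0,0],[-1,0,0,0,0],[-1,0,0,0,0],[-1,0,0,0,0]]
  newtons: 25

```text
t: 3.02
tool_pos: [0.5267, 0.2609, 0.0267]
ee_rot: [25.0, 90.0, 30.7]
wrist_force: [-0.2, 0.2, -3.5]
grip_width: 0.689
```

```bash
python3 -c "
from h import *
show()"
```

```text
t 3.02 p [0.527 0.261 0.027] x [ 0.001  0.    -1.   ] y [-0.098  0.995  0.   ] z [0.995 0.098 0.001] q [-30.1  43.2  -2.7 118.    5.7  19.   58.2] F [-0.2  0.2 -3.5] w 0.689
```

Request:
step_arm:
  motion:
    - [[-1,-20,0,0,0],[-1,-50,0,0,0],[-1,-50,0,0,0],[-1,-50,0,0,0],[-1,-50,0,0,0]]

```text
t: 3.65
tool_pos: [0.5261, 0.2604, 0.2481]
ee_rot: [-156.3, 90.0, -150.7]
wrist_force: [1.4, 0.7, -4.1]
grip_width: 0.695
```

Request:
step_arm:
  motion:
    - [[-1,-5,0,0,6],[-1,0,0,0,8],[-1,0,0,0,8],[-1,0,0,0,8],[-1,0,0,0,0]]

```text
t: 4.28
tool_pos: [0.5261, 0.2607, 0.2513]
ee_rot: [-87.5, 90.0, -111.8]
wrist_force: [0.3, 0.5, -3.6]
grip_width: 0.694
```

```bash
python3 -c "
from h import *
s,R=show();print(local([.709,-.152,.25],s))"
```

```text
t 4.28 p [0.526 0.261 0.251] x [-0. -0. -1.] y [ 0.412  0.911 -0.   ] z [ 0.911 -0.412  0.   ] q [-34.1  24.7   3.1 110.1  -1.8  45.3  35.7] F [ 0.3  0.5 -3.6] w 0.694
[   1.4   -300.856  336.568]
```

Request:
step_arm:
  motion:
    - [[-1,0,-30,34,0],[-1,0,-30,34,0],[-1,0,-30,34,0],[-1,0,-30,34,0],[-1,0,-30,34,0]]

```text
t: 4.9
tool_pos: [0.6198, 0.0526, 0.2513]
ee_rot: [161.3, 90.0, 137.2]
wrist_force: [-0.1, 0.2, -2.9]
grip_width: 0.695
```

Request:
step_arm:
  motion:
    - [[-1,0,-30,34,0],[-1,0,-30,34,0],[-1,0,-30,34,0],[-1,0,-30,34,0],[-1,0,-30,30,0]]

```text
t: 5.52
tool_pos: [0.7091, -0.1526, 0.251]
ee_rot: [173.3, 90.0, 149.2]
wrist_force: [0.1, 0.2, -3.4]
grip_width: 0.695
```

Request:
step_arm:
  motion:
    - [[-1,0,0,0,0],[-1,0,0,0,0]]

```text
t: 5.78
tool_pos: [0.7083, -0.1507, 0.2508]
ee_rot: [160.3, 89.9, 136.1]
wrist_force: [-0.6, 1.1, -2.6]
grip_width: 0.691
```

```bash
python3 - <<'E'
from h import *
show();C=cal("wrist");im=snapshot("wrist");cv2.imwrite("pics/w2.png",cv2.resize(im,(800,500),interpolation=cv2.INTER_CUBIC))
cv2.imwrite("pics/s2.png",snapshot("scene"))
E
```

```text
t 5.78 p [ 0.708 -0.151  0.251] x [-0.001  0.001 -1.   ] y [0.411 0.912 0.   ] z [ 0.912 -0.411 -0.001] q [ 4.8 34.2  4.5 91.8 -3.2 54.2 76.1] F [-0.6  1.1 -2.6] w 0.691
```

View pics/w2.png

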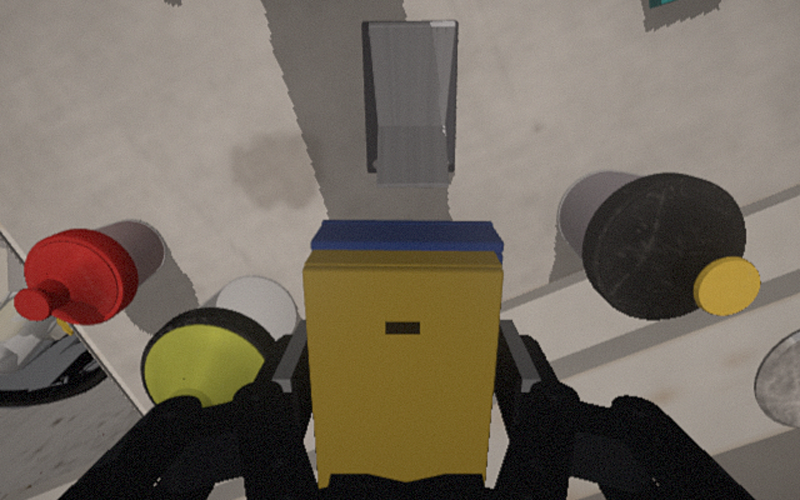

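```bash
python3 - <<'E'
from h import *
C=cal("wrist");k=1.25
for n,z,ps in [("bed",.133,[(365,22),(457,22)]),("stop",.1145,[(378,184),(449,184)]),("corner",.082,[(376,127),(449,127)]),("foot?",.006,[(370,172),(456,172)]),("blkcap",.12,[(600,260),(583,252)]),("grn",.12,[(262,350)])]:
    P=np.array([ray(C,u/k,v/k,z) for u,v in ps]);print(n,P,np.linalg.norm(P[0]-P[-1]))
x=np.array([np.cos(np.radians(-24)),np.sin(np.radians(-24))])
o=np.array([.618,-.111])
for n,sx,sy,z in [("E",-.019,.022,.133),("E",-.019,-.022,.133),("C",.0318,.022,.082),("S",.064,.022,.1145),("S",.064,-.022,.1145),("F",.075,.037,.006),("F",.075,-.037,.006),("F",-.041,.037,.006),("F",-.041,-.037,.006)]:
    p=o+sx*x+sy*np.array([-x[1],x[0]]);print(n,sx,sy,proj(C,[p[0],p[1],z])*k, proj(cal("top"),[p[0],p[1],z]))
E
```

```text
bed [[ 0.59199372 -0.1193348   0.133     ]
 [ 0.61087405 -0.07724555  0.133     ]] 0.0461299414188159
stop [[ 0.6712559  -0.15084628  0.1145    ]
 [ 0.68881069 -0.11176194  0.1145    ]] 0.042845726414551054
corner [[ 0.64162821 -0.1403692   0.082     ]
 [ 0.66108831 -0.09702193  0.082     ]] 0.047515064020254176
foot? [[ 0.67485877 -0.16706682  0.006     ]
 [ 0.70463735 -0.10076024  0.006     ]] 0.07268649932156857
blkcap [[ 0.77072122 -0.04384166  0.12      ]
 [ 0.7612319  -0.0520071   0.12      ]] 0.012518852741076395
grn [[ 0.74010672 -0.26933984  0.12      ]] 0.0
E -0.019 0.022 [[445.09638276  24.77699444]] [[347.96149856 175.25467071]]
E -0.019 -0.022 [[357.50799772  25.04893696]] [[360.64957356 180.6162752 ]]
C 0.0318 0.022 [[436.31265747 124.05006628]] [[352.92392937 163.91356425]]
S 0.064 0.022 [[438.9191747  182.38750105]] [[357.48364567 153.14236865]]
S 0.064 -0.022 [[365.92217497 182.62439367]] [[369.91738189 158.33640183]]
F 0.075 0.037 [[447.01699988 172.05007537]] [[352.15156543 155.37069439]]
F 0.075 -0.037 [[359.47049022 172.33338003]] [[371.30738528 163.38859106]]
F -0.041 0.037 [[451.13502345  19.31121313]] [[339.45119998 184.89317118]]
F -0.041 -0.037 [[353.86966207  19.6127283 ]] [[358.71849917 193.0822742 ]]
```

Request:
step_arm:
  motion:
    - [[-1,30,5,-4,0],[-1,40,0,0,0],[-1,34,0,0,0],[-1,0,0,0,0]]

```text
t: 6.38
tool_pos: [0.7055, -0.143, 0.1448]
ee_rot: [-170.1, 89.7, 165.7]
wrist_force: [-1.2, -0.0, -3.0]
grip_width: 0.691
```

Request:
step_arm:
  motion:
    - [[-1,4,0,0,0],[-1,4,0,0,0],[-1,0,0,0,0]]

```text
t: 6.75
tool_pos: [0.7081, -0.1448, 0.1407]
ee_rot: [21.1, 89.9, -3.2]
wrist_force: [-0.2, 0.0, -0.5]
grip_width: 0.698
```

Request:
step_arm:
  motion:
    - [[-1,4,0,0,0],[-1,4,0,0,0],[-1,0,0,0,0]]

```text
t: 7.12
tool_pos: [0.7108, -0.1459, 0.1336]
ee_rot: [13.2, 89.5, -11.2]
wrist_force: [6.7, -2.6, 3.6]
grip_width: 0.693
```

Request:
step_arm:
  motion:
    - [[-1,4,0,0,0],[-1,4,0,0,0],[-1,0,0,0,0]]

```text
t: 7.5
tool_pos: [0.7119, -0.1463, 0.126]
ee_rot: [12.4, 89.4, -12.0]
wrist_force: [9.6, -2.3, 4.3]
grip_width: 0.692
```

Request:
step_arm:
  motion:
    - [[-1,4,0,0,0],[-1,4,0,0,0],[-1,0,0,0,0]]

```text
t: 7.88
tool_pos: [0.712, -0.1463, 0.1181]
ee_rot: [12.4, 89.4, -12.0]
wrist_force: [10.1, -2.8, 3.5]
grip_width: 0.69
```

```bash
python3 - <<'E'
from h import *
show();im=snapshot("wrist");s=snapshot("scene");C=cal("scene");u,v=proj(C,[.72,-.15,.12])[0].astype(int)
print(u,v);a=cv2.resize(s[v-50:v+50,u-50:u+50],(400,400),interpolation=cv2.INTER_CUBIC)
b=im[:,120:520]
cv2.imwrite("pics/c3.png",np.hstack([a,b]))
E
```

```text
t 7.88 p [ 0.712 -0.146  0.118] x [ 0.011 -0.002 -1.   ] y [0.413 0.911 0.002] z [ 0.911 -0.413  0.011] q [ 5.  42.2  3.5 97.5 -3.6 39.8 76. ] F [10.1 -2.8  3.5] w 0.69
395 183
```

View pics/c3.png

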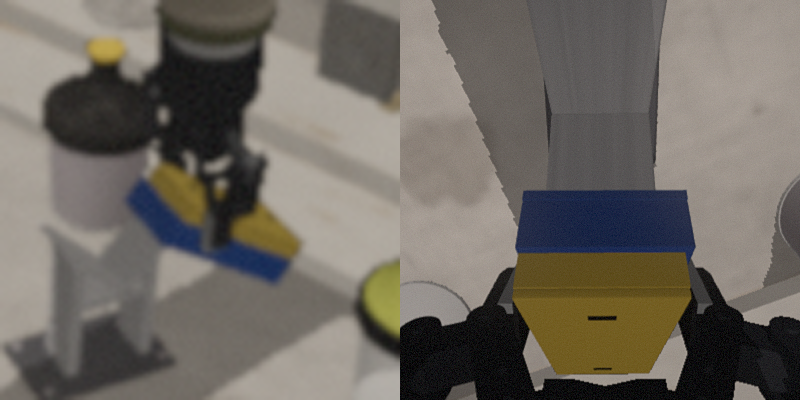

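```bash
cat >> h.py <<'E'
def fitcase(C,obs,x0,hd=-24):
    "obs: list of (s,w,n,u,v) s toward raised end, n normal from case centre; fit centre xyz, tilt, heading"
    from scipy.optimize import least_squares
    O=np.array(obs,float)
    def pts(p):
        h=np.radians(p[4]);X=np.array([np.cos(h),np.sin(h),0]);Y=np.array([-X[1],X[0],0]);t=p[3];U=-np.cos(t)*X+np.array([0,0,np.sin(t)]);N=np.sin(t)*X+np.array([0,0,np.cos(t)])
        return p[:3]+O[:,:1]*U+O[:,1:2]*Y+O[:,2:3]*N
    r=least_squares(lambda p:(proj(C,pts(p))-O[:,3:]).ravel(),list(x0)+[.6,hd]);p=r.x
    print("centre",p[:3],"tilt",np.degrees(p[3]),"hd",p[4],"res",r.fun.reshape(-1,2).round(1).tolist());return p
E
python3 - <<'E'
from h import *
C=cal("wrist")
# image right = +y_stand? camera x axis row0
print(C[3][0])
m=1e-3
o=[(65*m,-30*m,-20*m,243,190),(65*m,30*m,-20*m,407,190),(65*m,-30*m,4*m,235,252),(65*m,30*m,4*m,414,252),(63*m,-28*m,20*m,233,290),(63*m,28*m,20*m,411,290),(-63*m,-28*m,20*m,276,373),(-63*m,28*m,20*m,370,373)]
fitcase(C,o,(.73,-.16,.1))
E
```

```text
[ 0.41244801  0.91097604  0.00304856 -0.16084177]
centre [ 0.73245674 -0.15610356  0.09744518] tilt 34.00859314513272 hd -24.66315492355062 res [[1.5, -0.0], [-3.7, 0.6], [-0.2, -5.7], [-1.2, -5.1], [1.6, 4.5], [1.7, 5.0], [0.4, 0.0], [-0.6, 0.2]]
```

Request:
step_arm:
  motion:
    - [[-1,4,0,0,0],[-1,4,0,0,0],[-1,0,0,0,0]]

```text
t: 8.35
tool_pos: [0.7116, -0.1461, 0.11]
ee_rot: [13.0, 89.4, -11.4]
wrist_force: [10.2, -1.7, 3.4]
grip_width: 0.693
```

```bash
python3 - <<'E'
from h import *
show();im=snapshot("wrist");cv2.imwrite("pics/w4.png",im)
h=cv2.cvtColor(im,cv2.COLOR_BGR2HSV)
for u in (300,325,350):
    col=h[:,u];b=[v for v in range(100,400) if 105<col[v,0]<130 and col[v,1]>120];y=[v for v in range(100,400) if 15<col[v,0]<35 and col[v,1]>110]
    g=np.diff(im[y[0]:y[-1],u].sum(1).astype(int));print(u,b[0],b[-1],y[0],y[-1],[(y[0]+i,g[i]) for i in np.argsort(-abs(g))[:5]])
for v in (200,): pass
E
```

```text
t 8.35 p [ 0.712 -0.146  0.11 ] x [ 0.01  -0.002 -1.   ] y [0.413 0.911 0.002] z [ 0.911 -0.413  0.01 ] q [ 5.  42.7  3.5 97.8 -3.7 39.1 76. ] F [10.2 -1.7  3.4] w 0.693
300 206 394 277 393 [(np.int64(380), np.int64(-246)), (np.int64(381), np.int64(-109)), (np.int64(378), np.int64(51)), (np.int64(390), np.int64(-50)), (np.int64(316), np.int64(-44))]
325 205 389 277 340 [(np.int64(333), np.int64(98)), (np.int64(331), np.int64(-89)), (np.int64(338), np.int64(-50)), (np.int64(330), np.int64(-40)), (np.int64(332), np.int64(38))]
350 205 396 277 395 [(np.int64(379), np.int64(-185)), (np.int64(380), np.int64(-178)), (np.int64(378), np.int64(-72)), (np.int64(344), np.int64(64)), (np.int64(361), np.int64(62))]
```

```bash
python3 - <<'E'
from h import *
C=cal("wrist");m=1e-3
im=cv2.imread("pics/w4.png");h=cv2.cvtColor(im,cv2.COLOR_BGR2HSV)
def ext(v,lo,hi):
    k=[u for u in range(200,450) if lo<h[v,u,0]<hi and h[v,u,1]>120];return k[0],k[-1]
b=ext(208,105,130);l=ext(282,15,35);t=ext(312,15,35);print(b,l,t)
o=[(65*m,-30*m,-20*m,b[0],205.5),(65*m,30*m,-20*m,b[1],205.5),(63*m,-28*m,4*m,l[0],277),(63*m,28*m,4*m,l[1],277),(63*m,-28*m,20*m,t[0],316),(63*m,28*m,20*m,t[1],316)]
fitcase(C,o,(.73,-.16,.1))
E
```

```text
(238, 404) (235, 408) (207, 426)
centre [ 0.73696287 -0.15958531  0.11339068] tilt 23.208711203603603 hd -24.69034457480058 res [[-3.5, 3.9], [1.9, 4.6], [-7.7, -7.4], [3.8, -6.7], [8.1, 2.7], [-3.4, 3.3]]
```

View pics/w4.png

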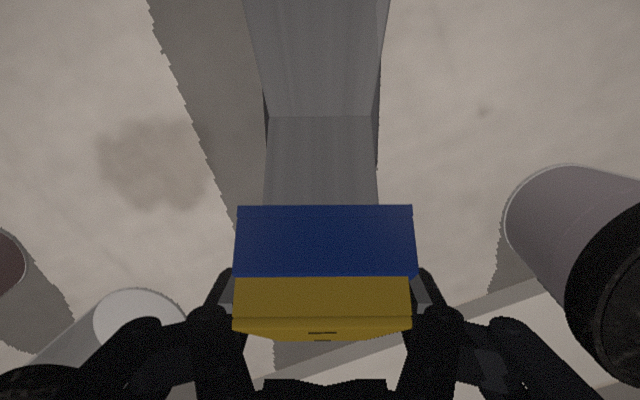

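```bash
python3 - <<'E'
from h import *
C=cal("wrist");m=1e-3
for nr in (317,326):
  o=[(65*m,-30*m,-20*m,237,205.5),(65*m,30*m,-20*m,412,205.5),(65*m,-30*m,4*m,232,276),(65*m,30*m,4*m,418,276),(63*m,-28*m,20*m,232,nr),(63*m,28*m,20*m,411,nr),(-63*m,-28*m,20*m,272,340),(-63*m,28*m,20*m,365,340)]
  p=fitcase(C,o,(.73,-.16,.1))
E
```

```text
centre [ 0.72845998 -0.15502269  0.08487937] tilt 46.35698144155625 hd -25.49884693989935 res [[2.9, -3.3], [-3.5, -0.3], [-0.4, -6.5], [-3.2, -3.5], [1.2, 5.0], [0.7, 7.6], [4.8, -0.5], [-0.8, 0.8]]
centre [ 0.72801562 -0.15480178  0.08633798] tilt 47.000739654524985 hd -25.492760119681 res [[1.5, -1.5], [-2.0, 1.5], [-1.8, -3.1], [-1.7, -0.2], [-0.1, 0.3], [2.0, 2.9], [4.6, -0.6], [-0.6, 0.6]]
```

Request:
step_arm:
  motion:
    - [[-1,-30,0,0,0],[-1,-50,0,0,0],[-1,-60,0,0,0],[-1,0,0,-30,0],[-1,0,0,-50,0]]

```text
t: 9.02
tool_pos: [0.6343, -0.1122, 0.2479]
ee_rot: [10.9, 89.9, -13.6]
wrist_force: [-0.7, 1.4, -4.8]
grip_width: 0.697
```

Request:
step_arm:
  motion:
    - [[-1,0,0,-34,0],[-1,0,0,0,0],[-1,0,0,0,0]]

```text
t: 9.4
tool_pos: [0.6039, -0.0981, 0.2477]
ee_rot: [9.9, 89.9, -14.5]
wrist_force: [0.4, -0.7, -3.1]
grip_width: 0.692
```

```bash
python3 -c "
from h import *
s,R=show();print(local([.6042,-.0978,.166],s))"
```

```text
t 9.4 p [ 0.604 -0.098  0.248] x [ 0.001 -0.    -1.   ] y [0.413 0.911 0.   ] z [ 0.911 -0.413  0.001] q [  0.9  26.5   4.3 107.3  -2.6  46.2  72.2] F [ 0.4 -0.7 -3.1] w 0.692
[81.694  0.406 -0.011]
```

Request:
step_arm:
  motion:
    - [[-1,30,0,0,0],[-1,30,0,0,0],[-1,14,0,0,0],[-1,3,0,0,0],[-1,0,0,0,0]]

```text
t: 10.02
tool_pos: [0.604, -0.0981, 0.1708]
ee_rot: [14.4, 89.9, -10.0]
wrist_force: [-0.2, -0.3, -3.5]
grip_width: 0.693
```

```bash
python3 - <<'E'
from h import *
show();im=snapshot("wrist");s=snapshot("scene");C=cal("scene");u,v=proj(C,[.62,-.106,.13])[0].astype(int)
print(u,v);a=cv2.resize(s[v-50:v+50,u-50:u+50],(400,400),interpolation=cv2.INTER_CUBIC)
cv2.imwrite("pics/c5.png",np.hstack([a,im[:,120:520]]))
E
```

```text
t 10.03 p [ 0.604 -0.098  0.171] x [ 0.001 -0.    -1.   ] y [0.413 0.911 0.   ] z [ 0.911 -0.413  0.001] q [  1.5  31.9   3.6 111.1  -3.1  37.   72.6] F [-0.2 -0.3 -3.5] w 0.693
363 190
```

View pics/c5.png

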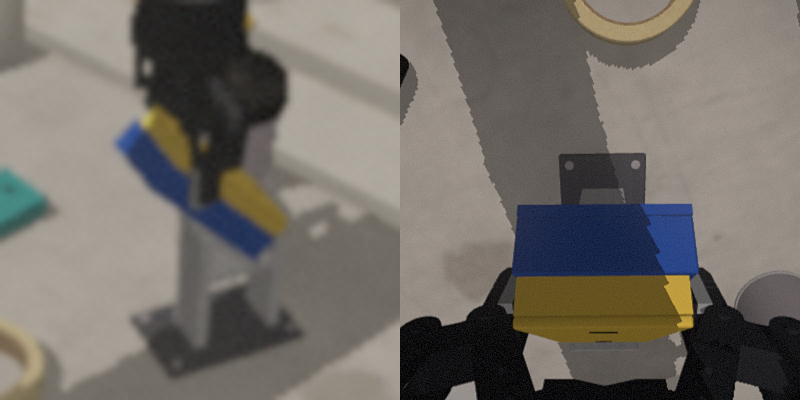

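Request:
step_arm:
  motion:
    - [[-1,2,0,0,0],[-1,2,0,0,0],[-1,0,0,0,0]]

```text
t: 10.5
tool_pos: [0.6043, -0.0981, 0.1669]
ee_rot: [16.1, 89.9, -8.3]
wrist_force: [3.0, -0.4, 0.8]
grip_width: 0.694
```

Request:
step_arm:
  motion:
    - [[-1,2,0,0,0],[-1,0,0,0,0]]

```text
t: 10.75
tool_pos: [0.6041, -0.098, 0.1647]
ee_rot: [15.7, 89.9, -8.6]
wrist_force: [2.0, -0.0, 1.9]
grip_width: 0.695
```

Request:
step_arm:
  motion:
    - [[0.45,0,0,0,0],[0.6,0,0,0,0],[1,0,0,0,0],[1,0,0,0,0],[1,0,0,0,0]]

```text
t: 11.38
tool_pos: [0.6033, -0.0978, 0.1642]
ee_rot: [-157.2, 90.0, 178.4]
wrist_force: [0.2, -0.6, -0.1]
grip_width: 1.001
```

Request:
step_arm:
  motion:
    - [[1,-30,0,0,0],[1,-50,0,0,0],[1,-60,0,0,0],[1,-60,0,0,0],[1,0,0,0,0]]

```text
t: 12.0
tool_pos: [0.6051, -0.0983, 0.3695]
ee_rot: [20.5, 89.5, -3.8]
wrist_force: [0.1, 0.3, -1.1]
grip_width: 1.0
```

```bash
python3 - <<'E'
from h import *
show();im=snapshot("wrist");s=snapshot("scene");C=cal("scene");u,v=proj(C,[.62,-.106,.13])[0].astype(int)
a=cv2.resize(s[v-50:v+50,u-50:u+50],(400,400),interpolation=cv2.INTER_CUBIC)
cv2.imwrite("pics/c6.png",np.hstack([a,im[:,120:520]]))
E
```

```text
t 12.0 p [ 0.605 -0.098  0.37 ] x [ 0.009 -0.001 -1.   ] y [0.413 0.911 0.003] z [ 0.911 -0.413  0.008] q [ 0.1 19.9  5.3 99.1 -2.1 60.6 71.7] F [ 0.1  0.3 -1.1] w 1.0
```

View pics/c6.png

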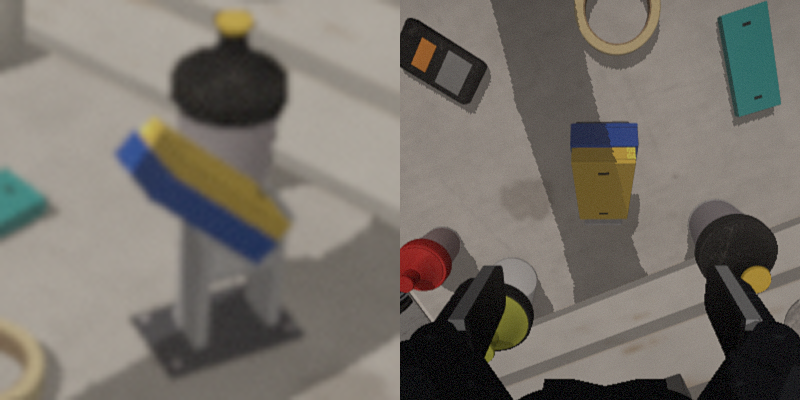

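Request:
step_arm:
  motion:
    - [[1,-20,-45,-15,0],[1,-20,-45,-15,0],[1,-20,-45,-15,0],[1,-20,-20,0,10],[1,-30,0,0,10]]

```text
t: 12.72
tool_pos: [0.4965, -0.2222, 0.4728]
ee_rot: [-144.7, 89.8, 170.4]
wrist_force: [1.4, 0.6, 0.0]
grip_width: 0.996
```

Request:
step_arm:
  motion:
    - [[1,-30,0,0,10],[1,-30,0,0,10],[1,-30,0,0,10],[1,-30,0,0,10],[1,-30,0,0,10]]

```text
t: 13.35
tool_pos: [0.4986, -0.2203, 0.6233]
ee_rot: [-97.9, 89.8, 167.4]
wrist_force: [-0.4, -0.6, 0.3]
grip_width: 1.002
```

Request:
step_arm:
  motion:
    - [[1,-30,0,0,10],[1,-30,0,0,10],[1,-50,0,0,0],[1,-50,0,0,0],[1,0,0,0,0]]

```text
t: 13.98
tool_pos: [0.4944, -0.2186, 0.7559]
ee_rot: [90.1, 87.9, -24.3]
wrist_force: [1.2, -0.4, -0.8]
grip_width: 1.001
```

```bash
python3 - <<'E'
from h import *
show()
E
```

```text
t 13.97 p [ 0.494 -0.219  0.756] x [ 0.033 -0.015 -0.999] y [ 0.91  -0.413  0.036] z [-0.413 -0.911 -0.   ] q [ -3.3   9.7  28.6  62.6  -4.9 106.6  -1. ] F [ 1.2 -0.4 -0.8] w 1.001
```

Request:
step_arm:
  motion:
    - [[1,-50,0,0,0],[1,-50,0,0,0],[1,0,0,0,0]]

```text
t: 14.35
tool_pos: [0.4811, -0.2128, 0.7935]
ee_rot: [91.0, 83.5, -23.3]
wrist_force: [-0.3, 0.1, 0.3]
grip_width: 1.003
```

```bash
python3 - <<'E'
from h import *
show()
E
```

```text
t 14.35 p [ 0.481 -0.213  0.794] x [ 0.104 -0.045 -0.994] y [ 0.905 -0.41   0.114] z [-0.412 -0.911 -0.002] q [-10.3   7.3  35.5  60.8  -4.6 106.6  -1.2] F [-0.3  0.1  0.3] w 1.003
```

Request:
step_arm:
  motion:
    - [[1,-60,0,0,0],[1,-60,0,0,0],[1,-60,0,0,0],[1,-60,0,0,0],[1,-60,0,0,0]]

```text
t: 14.98
tool_pos: [0.4424, -0.1931, 0.8773]
ee_rot: [91.9, 73.2, -21.9]
wrist_force: [-0.3, -0.7, -0.0]
grip_width: 0.999
```

Request:
step_arm:
  motion:
    - [[1,50,0,0,0],[1,50,0,0,0],[1,50,0,0,0],[1,0,0,0,0]]

```text
t: 15.48
tool_pos: [0.4808, -0.2124, 0.7296]
ee_rot: [91.4, 73.7, -22.8]
wrist_force: [-1.7, 1.0, 1.5]
grip_width: 0.997
```

```bash
python3 - <<'E'
from h import *
show()
E
```

```text
t 15.47 p [ 0.481 -0.212  0.73 ] x [ 0.259 -0.109 -0.96 ] y [ 0.875 -0.395  0.281] z [-0.409 -0.912 -0.007] q [-19.1  -1.6  35.   78.6   2.8  86.5  -8.1] F [-1.7  1.   1.5] w 0.997
```

Request:
step_arm:
  motion:
    - [[1,-55,25,0,0],[1,-55,25,0,0],[1,-55,25,0,0],[1,-50,35,0,0],[1,-50,35,0,0]]

```text
t: 16.1
tool_pos: [0.5176, -0.2327, 0.9334]
ee_rot: [91.6, 65.5, -22.7]
wrist_force: [-0.7, 0.5, -0.2]
grip_width: 0.997
```

```bash
python3 - <<'E'
from h import *
show()
E
```

```text
t 16.1 p [ 0.518 -0.233  0.933] x [ 0.382 -0.16  -0.91 ] y [ 0.829 -0.377  0.414] z [-0.409 -0.913 -0.011] q [ -1.7   9.4  29.6  40.4  -6.5 106.7  -0.9] F [-0.7  0.5 -0.2] w 0.997
```

Request:
step_arm:
  motion:
    - [[1,-50,35,0,0],[1,-50,35,0,0],[1,-50,35,0,0],[1,-50,35,0,0],[1,-50,35,0,0]]

```text
t: 16.73
tool_pos: [0.5097, -0.2319, 1.0409]
ee_rot: [91.3, 51.8, -23.0]
wrist_force: [0.0, 0.1, 0.1]
grip_width: 1.002
```

```bash
python3 - <<'E'
from h import *
show()
E
```

```text
t 16.73 p [ 0.51  -0.232  1.041] x [ 0.569 -0.242 -0.786] y [ 0.715 -0.328  0.618] z [-0.407 -0.913 -0.014] q [  1.   10.2  30.6  25.9  -9.5 106.7  -0.8] F [0.  0.1 0.1] w 1.002
```

Request:
step_arm:
  motion:
    - [[1,-50,35,0,0],[1,-50,35,0,0],[1,0,0,0,0]]

```text
t: 17.1
tool_pos: [0.4865, -0.2242, 1.0837]
ee_rot: [91.3, 46.5, -23.1]
wrist_force: [-0.4, -1.3, -0.5]
grip_width: 0.995
```

```bash
python3 - <<'E'
from h import *
show()
E
```

```text
t 17.1 p [ 0.486 -0.224  1.084] x [ 0.633 -0.27  -0.726] y [ 0.658 -0.305  0.688] z [-0.407 -0.913 -0.015] q [ -0.4   9.2  33.7  21.7 -10.9 106.7  -0.9] F [-0.4 -1.3 -0.5] w 0.995
```

```bash
python3 - <<'E'
from h import *
s=sense();R=R_of(s);T=np.array([.5955,-.0956,.169])
print(local(T-.15*R[:,0],s), T-.15*R[:,0])
E
```

```text
[ 547.89270296 -596.76701937 -147.75824658] [ 0.50055634 -0.05507779  0.27782854]
```

Request:
step_arm:
  motion:
    - [[1,34,-37,-9,0],[1,34,-37,-9,0],[1,34,-37,-9,0],[1,34,-37,-9,0],[1,34,-37,-9,0]]

```text
t: 17.73
tool_pos: [0.49, -0.1738, 0.8692]
ee_rot: [92.4, 46.9, -23.0]
wrist_force: [0.5, -0.5, -0.8]
grip_width: 1.002
```

Request:
step_arm:
  motion:
    - [[1,34,-37,-9,0],[1,34,-37,-9,0],[1,34,-37,-9,0],[1,34,-37,-9,0],[1,34,-37,-9,0]]

```text
t: 18.35
tool_pos: [0.4949, -0.1193, 0.62]
ee_rot: [92.3, 46.9, -23.2]
wrist_force: [1.5, 0.3, -0.0]
grip_width: 0.996
```

Request:
step_arm:
  motion:
    - [[1,34,-37,-9,0],[1,34,-37,-9,0],[1,34,-37,-9,0],[1,34,-37,-9,0],[1,34,-37,-9,0]]

```text
t: 18.98
tool_pos: [0.5003, -0.0682, 0.3835]
ee_rot: [92.1, 46.8, -23.5]
wrist_force: [1.9, -0.3, 1.4]
grip_width: 1.0
```

```bash
python3 - <<'E'
from h import *
s,R=show();T=np.array([.5955,-.0956,.169])
print(local(T-.15*R[:,0],s))
E
```

```text
t 18.98 p [ 0.5   -0.068  0.384] x [ 0.628 -0.274 -0.729] y [ 0.653 -0.324  0.684] z [-0.423 -0.906 -0.025] q [ -15.8   -0.3    2.1  137.    75.9   25.3 -105.6] F [ 1.9 -0.3  1.4] w 1.0
[ 73.614 -75.751 -10.229]
```

Request:
step_arm:
  motion:
    - [[1,25,-25,-3,0],[1,25,-25,-3,0],[1,24,-26,-4,-2],[1,0,0,0,0],[1,0,0,0,0]]

```text
t: 19.6
tool_pos: [0.503, -0.0561, 0.2845]
ee_rot: [90.2, 46.6, -23.6]
wrist_force: [0.5, -0.2, 0.4]
grip_width: 1.001
```

```bash
python3 - <<'E'
from h import *
s,R=show();C=cal("wrist");np.save("cw7.npy",C[3]);im=snapshot("wrist");sc=snapshot("scene");c=cal("scene");u,v=proj(c,[.58,-.09,.19])[0].astype(int)
a=cv2.resize(sc[v-60:v+60,u-48:u+48],(320,400),interpolation=cv2.INTER_CUBIC)
cv2.imwrite("pics/c7.png",np.hstack([a,im[:,80:560]]))
E
```

```text
t 19.6 p [ 0.503 -0.056  0.284] x [ 0.63  -0.276 -0.726] y [ 0.664 -0.295  0.687] z [-0.404 -0.915 -0.003] q [ -15.    11.8   -1.1  145.3  115.    29.2 -149.2] F [ 0.5 -0.2  0.4] w 1.001
```

View pics/c7.png

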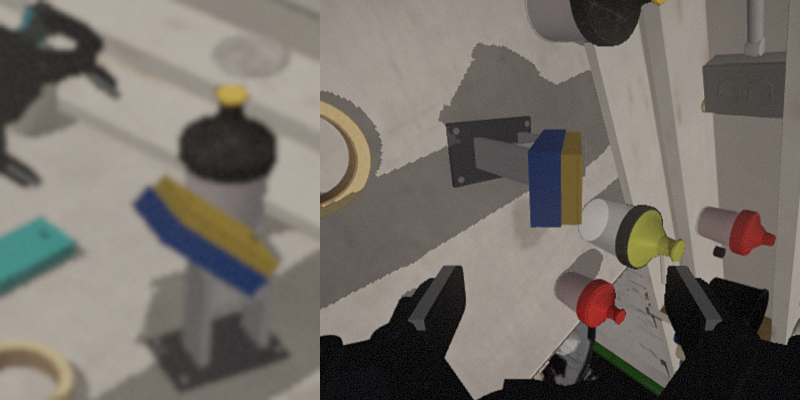

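```bash
python3 - <<'E'
from h import *
C=cal("wrist");h=np.radians(-24);X=np.array([np.cos(h),np.sin(h),0]);Y=np.array([-X[1],X[0],0]);Z=np.array([0,0,1.]);k=.5**.5
U=k*(Z-X);N=k*(X+Z);c=np.array([.620,-.1065,.142])
for n,a,w,b in [("bot",65,30,-20),("bot",65,-30,-20),("rim",65,30,4),("rim",65,-30,4),("lidtop",63,28,20),("lidtop",63,-28,20),("bot far",-65,30,-20),("lidfar",-63,-28,20)]:
    print(n,w,(proj(C,c+(a*U+w*Y+b*N)/1000)+[240,0]).round(1))
im=cv2.imread("pics/c7.png")[110:240,510:600];cv2.imwrite("pics/c8.png",cv2.resize(im,None,fx=5,fy=4.5,interpolation=cv2.INTER_CUBIC))
E
```

```text
bot 30 [[525.7 153.8]]
bot -30 [[528.4 229.3]]
rim 30 [[558.6 154. ]]
rim -30 [[559.  229.7]]
lidtop 28 [[580.4 156.2]]
lidtop -28 [[579.4 226.5]]
bot far 30 [[541.5 130.1]]
lidfar -28 [[577.9 182.5]]
```

View pics/c8.png

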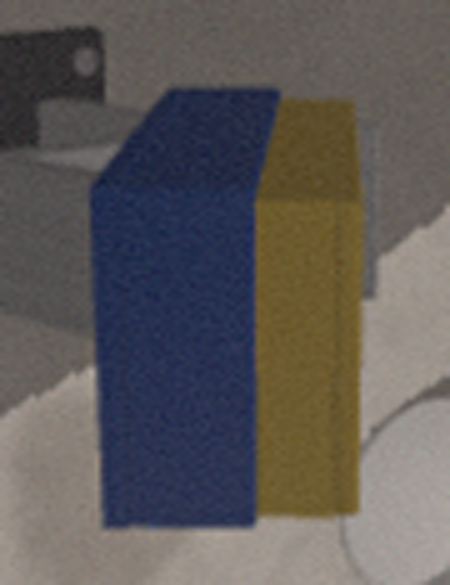

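```bash
python3 - <<'E'
from h import *
s,R=show();print(local([.5974,-.0943,.1702],s))
E
```

```text
t 19.7 p [ 0.503 -0.056  0.285] x [ 0.631 -0.275 -0.725] y [ 0.663 -0.295  0.689] z [-0.403 -0.915 -0.004] q [ -15.    11.7   -1.1  145.3  115.    29.2 -149.3] F [ 0.2 -0.   0.1] w 0.999
[153.477  -5.621  -2.367]
```

Request:
step_arm:
  motion:
    - [[1,35,-6,-2,0],[1,40,0,0,0],[1,40,0,0,0],[1,38,0,0,0],[1,0,0,0,0]]

```text
t: 20.32
tool_pos: [0.5818, -0.0918, 0.1866]
ee_rot: [88.6, 46.7, -24.8]
wrist_force: [-0.5, -0.7, 1.0]
grip_width: 1.002
```

```bash
python3 - <<'E'
from h import *
s,R=show();print(local([.5974,-.0943,.1702],s))
E
```

```text
t 20.32 p [ 0.582 -0.092  0.187] x [ 0.623 -0.287 -0.727] y [ 0.671 -0.282  0.686] z [-0.402 -0.915  0.017] q [  17.3   32.3  -35.4  140.2  122.6   48.5 -148.8] F [-0.5 -0.7  1. ] w 1.002
[22.326 -0.072 -4.241]
```

Request:
step_arm:
  motion:
    - [[1,11,0,-2,0],[1,11,0,-2,0],[1,0,0,0,0],[1,0,0,0,0]]

```text
t: 20.82
tool_pos: [0.5963, -0.0921, 0.1722]
ee_rot: [88.6, 46.5, -24.5]
wrist_force: [0.1, 0.4, 0.1]
grip_width: 1.003
```

```bash
python3 - <<'E'
from h import *
s,R=show();print(local([.5974,-.0943,.1702],s))
E
```

```text
t 20.82 p [ 0.596 -0.092  0.172] x [ 0.626 -0.285 -0.726] y [ 0.671 -0.278  0.688] z [-0.397 -0.918  0.017] q [  17.5   34.8  -35.5  139.1  124.    49.9 -148.9] F [0.1 0.4 0.1] w 1.003
[ 2.74  -0.042  1.573]
```

Request:
step_arm:
  motion:
    - [[0.5,0,0,1,0],[0,0,0,0,0],[-0.5,0,0,0,0],[-1,0,0,0,0],[-1,0,0,0,0]]
  newtons: 40

```text
t: 21.45
tool_pos: [0.596, -0.0934, 0.1723]
ee_rot: [88.6, 46.5, -24.5]
wrist_force: [-3.7, 0.4, 5.2]
grip_width: 0.466
```

Request:
step_arm:
  motion:
    - [[-1,0,0,0,0],[-1,0,0,0,0]]

```text
t: 21.7
tool_pos: [0.596, -0.0933, 0.1723]
ee_rot: [88.6, 46.5, -24.5]
wrist_force: [-4.3, 0.7, 5.3]
grip_width: 0.466
```

```bash
python3 - <<'E'
from h import *
s,R=show()
E
```

```text
t 21.7 p [ 0.596 -0.093  0.172] x [ 0.626 -0.285 -0.726] y [ 0.671 -0.278  0.688] z [-0.398 -0.917  0.017] q [  17.6   34.8  -35.5  139.1  124.2   49.9 -148.9] F [-4.3  0.7  5.3] w 0.466
```

Request:
step_arm:
  motion:
    - [[-1,-5,6,0,0],[-1,-10,10,0,0],[-1,-20,19,0,0],[-1,-20,19,0,0],[-1,-20,19,0,0]]

```text
t: 22.32
tool_pos: [0.5978, -0.0921, 0.2782]
ee_rot: [88.6, 46.6, -24.4]
wrist_force: [-1.0, -1.1, -3.4]
grip_width: 0.459
```

Request:
step_arm:
  motion:
    - [[-1,-20,19,0,0],[-1,-20,19,0,0],[-1,0,0,0,0]]

```text
t: 22.7
tool_pos: [0.599, -0.0911, 0.3348]
ee_rot: [88.7, 46.3, -24.4]
wrist_force: [-0.2, 0.2, -4.1]
grip_width: 0.464
```

```bash
python3 - <<'E'
from h import *
s,R=show()
E
```

```text
t 22.7 p [ 0.599 -0.091  0.335] x [ 0.63  -0.285 -0.723] y [ 0.667 -0.278  0.691] z [-0.398 -0.917  0.015] q [  16.2   14.2  -28.8  130.1   94.3   29.5 -116.8] F [-0.2  0.2 -4.1] w 0.464
```

Request:
step_arm:
  motion:
    - [[-1,0,0,0,-10],[-1,0,0,0,-10],[-1,0,0,0,-10],[-1,0,0,0,-10],[-1,0,0,0,-10]]

```text
t: 23.32
tool_pos: [0.5979, -0.0915, 0.3302]
ee_rot: [38.2, 46.7, -24.5]
wrist_force: [0.4, 0.3, -3.1]
grip_width: 0.466
```

```bash
python3 - <<'E'
from h import *
s,R=show();print(s["ee_rot"])
E
```

```text
t 23.32 p [ 0.598 -0.091  0.33 ] x [ 0.624 -0.284 -0.727] y [0.735 0.528 0.424] z [ 0.264 -0.8    0.539] q [ 13.4  14.2 -25.4 130.5  94.7  28.5 -67.1] F [ 0.4  0.3 -3.1] w 0.466
[ 38.206  46.675 -24.497]
```

Roll works cleanly; 129.6° remain to reach −91.4.

Request:
step_arm:
  motion:
    - [[-1,0,0,0,-10],[-1,0,0,0,-10],[-1,0,0,0,-10],[-1,0,0,0,-10],[-1,0,0,0,-10]]

```text
t: 23.95
tool_pos: [0.5979, -0.0914, 0.3302]
ee_rot: [-11.8, 46.7, -24.5]
wrist_force: [0.2, -0.2, -4.2]
grip_width: 0.461
```

Request:
step_arm:
  motion:
    - [[-1,0,0,0,-10],[-1,0,0,0,-10],[-1,0,0,0,-10],[-1,0,0,0,-10],[-1,0,0,0,-10]]

```text
t: 24.58
tool_pos: [0.5979, -0.0914, 0.3302]
ee_rot: [-61.8, 46.7, -24.5]
wrist_force: [-0.1, -0.1, -3.5]
grip_width: 0.462
```

Request:
step_arm:
  motion:
    - [[-1,0,0,0,-9],[-1,0,0,0,-9],[-1,0,0,0,-10],[-1,0,0,0,0]]

```text
t: 25.08
tool_pos: [0.598, -0.0913, 0.3304]
ee_rot: [-89.4, 46.7, -24.5]
wrist_force: [0.5, 0.3, -3.0]
grip_width: 0.462
```

```bash
python3 - <<'E'
from h import *
s,R=show();print(s["ee_rot"],local([.596,-.0933,.1723],s))
E
```

```text
t 25.07 p [ 0.598 -0.091  0.33 ] x [ 0.625 -0.285 -0.727] y [-0.658  0.311 -0.686] z [0.421 0.907 0.007] q [  5.9  13.4 -16.2 130.8  95.5  25.8  59.3] F [ 0.5  0.3 -3. ] w 0.462
[-89.412  46.664 -24.495] [114.344 109.214  -3.755]
```

Request:
step_arm:
  motion:
    - [[-1,21,19,-1,0],[-1,21,19,-1,0],[-1,21,19,-1,0],[-1,21,19,-1,0],[-1,18,18,0,0]]

```text
t: 25.7
tool_pos: [0.5988, -0.0948, 0.1914]
ee_rot: [-89.1, 46.6, -24.4]
wrist_force: [-0.6, -0.4, -3.7]
grip_width: 0.458
```

Request:
step_arm:
  motion:
    - [[-1,0,0,0,0]]

```text
t: 25.82
tool_pos: [0.5981, -0.0948, 0.1903]
ee_rot: [-89.3, 46.8, -24.5]
wrist_force: [1.0, 0.4, -3.7]
grip_width: 0.463
```

```bash
python3 - <<'E'
from h import *
s,R=show();print(s["ee_rot"],local([.596,-.0933,.1723],s))
im=snapshot("wrist");sc=snapshot("scene");c=cal("scene");u,v=proj(c,[.6,-.1,.16])[0].astype(int)
a=cv2.resize(sc[v-50:v+50,u-40:u+40],(320,400),interpolation=cv2.INTER_CUBIC)
cv2.imwrite("pics/c9.png",np.hstack([a,im[:,80:560]]))
E
```

```text
t 25.82 p [ 0.598 -0.095  0.19 ] x [ 0.622 -0.284 -0.73 ] y [-0.659  0.314 -0.684] z [0.423 0.906 0.009] q [ 10.2  30.2 -23.8 138.5 126.5  41.7  25.7] F [ 1.   0.4 -3.7] w 0.463
[-89.283  46.848 -24.491] [11.436 14.138  0.339]
```

View pics/c9.png

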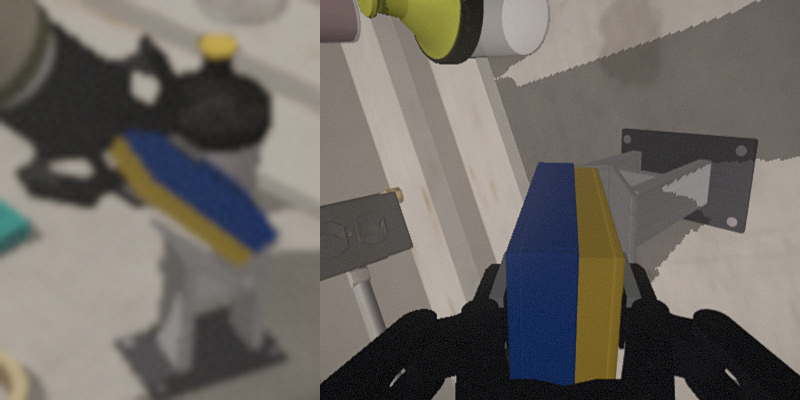

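Request:
step_arm:
  motion:
    - [[-1,4,6,0,0],[-1,3,4,0,0],[-1,0,0,0,0],[-1,0,0,0,0]]

```text
t: 26.42
tool_pos: [0.5969, -0.0939, 0.1811]
ee_rot: [-89.4, 46.6, -24.5]
wrist_force: [-0.1, 0.4, -4.2]
grip_width: 0.464
```

Request:
step_arm:
  motion:
    - [[-1,2,2,0,0],[-1,0,0,0,0],[-1,0,0,0,0]]

```text
t: 26.8
tool_pos: [0.5967, -0.0939, 0.1781]
ee_rot: [-89.4, 46.6, -24.5]
wrist_force: [-0.0, 0.1, -3.2]
grip_width: 0.458
```

```bash
python3 - <<'E'
from h import *
s,R=show();print(s["ee_rot"],local([.596,-.0933,.1723],s),R.T@s["wrist_force"])
E
```

```text
t 26.8 p [ 0.597 -0.094  0.178] x [ 0.626 -0.285 -0.726] y [-0.657  0.31  -0.687] z [0.421 0.907 0.007] q [ 10.3  32.  -24.5 139.3 128.1  44.2  23.8] F [-0.   0.1 -3.2] w 0.458
[-89.434  46.571 -24.487] [3.574 4.633 0.164] [2.288 2.215 0.045]
```

Request:
step_arm:
  motion:
    - [[-1,2,2,0,0],[-1,0,0,0,0],[-1,0,0,0,0]]

```text
t: 27.18
tool_pos: [0.5971, -0.094, 0.1755]
ee_rot: [-89.4, 46.5, -24.5]
wrist_force: [2.9, 0.2, -2.5]
grip_width: 0.467
```

Request:
step_arm:
  motion:
    - [[-1,1,1.5,0,0],[-1,0,0,0,0],[-1,0,0,0,0]]

```text
t: 27.55
tool_pos: [0.5971, -0.0938, 0.1744]
ee_rot: [-89.4, 46.4, -24.5]
wrist_force: [1.1, -1.3, 6.5]
grip_width: 0.465
```

```bash
python3 - <<'E'
from h import *
s,R=show();print(s["ee_rot"],local([.596,-.0933,.1723],s),R.T@s["wrist_force"])
E
```

```text
t 27.55 p [ 0.597 -0.094  0.174] x [ 0.627 -0.286 -0.724] y [-0.655  0.309 -0.689] z [0.421 0.907 0.007] q [ 10.3  32.6 -24.7 139.4 128.7  45.   23.2] F [ 1.1 -1.3  6.5] w 0.465
[-89.42   46.424 -24.481] [ 0.676  2.295 -0.   ] [-3.656 -5.656 -0.637]
```

Request:
step_arm:
  motion:
    - [[0,0,0,0,0],[0.2,0,0,0,0],[0.6,0,0,0,0],[1,0,0,0,0],[1,0,0,0,0]]

```text
t: 28.18
tool_pos: [0.5962, -0.0936, 0.1734]
ee_rot: [-89.4, 46.6, -24.5]
wrist_force: [-0.3, -1.0, 0.2]
grip_width: 1.001
```

Request:
step_arm:
  motion:
    - [[1,-10,0,0,0],[1,-20,0,0,0],[1,-25,0,0,0],[1,-25,0,0,0],[1,-25,0,0,0]]

```text
t: 28.8
tool_pos: [0.5296, -0.0633, 0.2507]
ee_rot: [-89.4, 46.6, -24.5]
wrist_force: [0.9, -0.5, 0.4]
grip_width: 1.002
```

Request:
step_arm:
  motion:
    - [[1,-20,0,0,0],[1,0,0,0,0],[1,0,0,0,0]]

```text
t: 29.18
tool_pos: [0.5184, -0.058, 0.2643]
ee_rot: [-89.4, 46.5, -24.5]
wrist_force: [0.2, 0.8, 0.4]
grip_width: 0.999
```

```bash
python3 - <<'E'
from h import *
s,R=show();C=cal("wrist");im=snapshot("wrist");cv2.imwrite("pics/w10.png",im)
h=np.radians(-24);X=np.array([np.cos(h),np.sin(h),0]);Y=np.array([-X[1],X[0],0]);Z=np.array([0,0,1.]);k=.5**.5
U=k*(Z-X);N=-k*(X+Z);c=np.array([.620,-.1065,.142])
P=lambda a,w,b,C:proj(C,c+(a*U+w*Y+b*N)/1000)[0]
for n,a,w,b in [("bot",65,30,-20),("bot",65,-30,-20),("rim",65,30,4),("rim",65,-30,4),("lid",63,28,20),("lid",63,-28,20)]: print(n,w,P(a,w,b,C).round(1))
hs=cv2.cvtColor(im,cv2.COLOR_BGR2HSV)
def box(m):
    q=max(cv2.findContours(m,0,1)[0],key=cv2.contourArea);return cv2.approxPolyDP(q,4,True)[:,0].tolist()
print("blue",box(cv2.inRange(hs,(105,110,20),(130,255,255))));
m=cv2.inRange(hs,(15,110,30),(34,255,255));B=cv2.boundingRect(np.float32([P(a,w,20,C) for a in(65,-65) for w in(30,-30)]).reshape(-1,1,2));mm=np.zeros_like(m);mm[B[1]-25:B[1]+B[3]+25,B[0]-25:B[0]+B[2]+25]=1;print("yel",box(m*mm))
sc=snapshot("scene");c2=cal("scene");hs=cv2.cvtColor(sc,cv2.COLOR_BGR2HSV);m=cv2.inRange(hs,(105,110,20),(130,255,255));mm=np.zeros_like(m);u,v=P(0,0,0,c2).astype(int);mm[v-45:v+45,u-45:u+45]=1;print("scene blue",box(m*mm))
for a in(65,-65):
  for w in(30,-30): print(a,w,P(a,w,-20,c2).round(1))
E
```

```text
t 29.18 p [ 0.518 -0.058  0.264] x [ 0.626 -0.285 -0.726] y [-0.656  0.31  -0.688] z [0.421 0.907 0.007] q [  4.1  16.8 -24.3 143.9 112.4  37.2  31.9] F [0.2 0.8 0.4] w 0.999
bot 30 [303.5 241.8]
bot -30 [300.3 159. ]
rim 30 [337.1 240.9]
rim -30 [336.7 158.2]
lid 28 [359.2 236.6]
lid -28 [360.5 160. ]
blue [[326, 135], [305, 136], [305, 245], [336, 243], [335, 163]]
yel [[329, 138], [337, 163], [337, 239], [357, 240], [359, 167], [342, 137]]
scene blue [[347, 173], [356, 185], [383, 197], [376, 186]]
65 30 [349.7 167.3]
65 -30 [359.3 179. ]
-65 30 [376.1 184.8]
-65 -30 [386.  196.3]
```

Request:
step_arm:
  motion:
    - [[1,-25,-20,0,0],[1,-30,-30,0,0],[1,-30,-30,0,0],[1,-30,-30,0,0],[1,0,0,0,0]]

```text
t: 29.9
tool_pos: [0.5194, -0.0598, 0.4226]
ee_rot: [-89.3, 46.4, -24.5]
wrist_force: [0.3, 0.7, -0.0]
grip_width: 1.001
```

```bash
python3 - <<'E'
from h import *
s,R=show()
h=np.radians(-24);X=np.array([np.cos(h),np.sin(h),0]);Y=np.array([-X[1],X[0],0]);Z=np.array([0,0,1.])
def P(a,w,b,C,t=45,c=np.array([.620,-.1065,.142])):
    t=np.radians(t);U=np.sin(t)*Z-np.cos(t)*X;N=-(np.sin(t)*X+np.cos(t)*Z);return proj(C,c+(a*U+w*Y+b*N)/1000)[0]
def box(m):
    q=max(cv2.findContours(m,0,1)[0],key=cv2.contourArea);return cv2.approxPolyDP(q,1.5,True)[:,0].tolist()
for n in("scene","top"):
    im=snapshot(n);C=cal(n);cv2.imwrite(f"pics/f_{n}.png",im);hs=cv2.cvtColor(im,cv2.COLOR_BGR2HSV);u,v=P(0,0,0,C).astype(int);mm=np.zeros(hs.shape[:2],np.uint8);mm[v-45:v+45,u-45:u+45]=1
    print(n,"blue",box(cv2.inRange(hs,(105,90,15),(130,255,255))*mm),"yel",box(cv2.inRange(hs,(15,100,30),(34,255,255))*mm) if n=="scene" else "")
    print([P(a,w,-20,C).round(0).tolist() for a in(65,-65) for w in(30,-30)],"rim",[P(a,w,4,C).round(0).tolist() for a in(65,-65) for w in(30,-30)])
E
```

```text
t 29.9 p [ 0.519 -0.06   0.423] x [ 0.628 -0.286 -0.724] y [-0.653  0.311 -0.69 ] z [0.423 0.906 0.008] q [  3.4  -0.7 -18.  130.7  63.9  28.7  87.9] F [ 0.3  0.7 -0. ] w 1.001
scene blue [[349, 170], [347, 175], [354, 184], [381, 200], [384, 195], [375, 185]] yel [[343, 177], [350, 188], [372, 202], [378, 202], [353, 186], [345, 176]]
[[350.0, 167.0], [359.0, 179.0], [376.0, 185.0], [386.0, 196.0]] rim [[344.0, 174.0], [354.0, 185.0], [371.0, 191.0], [380.0, 202.0]]
top blue [[354, 154], [342, 179], [348, 180], [348, 177], [351, 176], [359, 181], [357, 184], [359, 186], [367, 168], [368, 160]] yel 
[[344.0, 174.0], [362.0, 182.0], [353.0, 153.0], [370.0, 160.0]] rim [[341.0, 180.0], [359.0, 187.0], [351.0, 159.0], [368.0, 166.0]]
```

```bash
python3 - <<'E'
from h import *
from scipy.optimize import least_squares
s=sense();Cw=cal("wrist")
def T(R,p):
    M=np.eye(4);M[:3,:3]=R;M[:3,3]=p;return M
now=T(R_of(s),s["tool_pos"]);old=T(Ro.from_euler("xyz",[-89.4,46.5,-24.5],degrees=True).as_matrix(),[.5184,-.058,.2643])
W=Cw[:3]+(Cw[3]@now@np.linalg.inv(old),)
S=cal("scene")
O=[(W,65,30,-20,305,245),(W,65,-30,-20,304.5,163),(W,65,30,4,336,243.5),(W,65,-30,4,335.5,163),(W,-65,-30,-20,305,135.5),(W,-65,-30,4,327,135.5),
(S,65,30,-20,349.5,169),(S,-65,-30,-20,385.5,195),(S,65,-30,4,354,185),(S,-65,-30,4,381,201)]
def f(q):
    h=np.radians(q[4]);t=np.radians(q[3]);X=np.array([np.cos(h),np.sin(h),0]);Y=np.array([-X[1],X[0],0]);Z=np.array([0,0,1.]);U=np.sin(t)*Z-np.cos(t)*X;N=-(np.sin(t)*X+np.cos(t)*Z)
    return np.concatenate([proj(C,q[:3]+(a*U+w*Y+b*N)/1000)[0]-[u,v] for C,a,w,b,u,v in O])
r=least_squares(f,[.62,-.1065,.142,45,-24],x_scale=[.01,.01,.01,5,5],loss="soft_l1");print(r.x,f(r.x).reshape(-1,2).round(1).tolist())
d=r.x[:2]-[.620,-.1065];h=np.radians(-24);print("stand xy",d@[np.cos(h),np.sin(h)],d@[-np.sin(h),np.cos(h)])
# bystanders moved?
a=cv2.imread("pics/top0.png").astype(int);b=cv2.imread("pics/f_top.png").astype(int);D=abs(a-b).sum(2)
for n,(u,v) in dict(tape=(329,222),gauge=(395,231),deck_cream=(209,232),cup=(438,166),teal=(291,185)).items():print(n,D[v-20:v+20,u-20:u+20].mean().round(1))
E
```

```text
[  0.62510896  -0.10388528   0.13917277  44.28367092 -23.67397353] [[-0.5, -0.4], [-3.4, 0.8], [1.5, -0.1], [1.1, -0.2], [-0.8, 0.4], [0.6, -0.3], [0.4, -1.8], [0.8, 0.5], [-0.1, 0.2], [-0.1, 0.4]]
stand xy 0.0036037694162953018 0.004466665095440638
tape 200.7
gauge 22.2
deck_cream 6.7
cup 7.7
teal 80.4
```

```bash
python3 -c "
from station import r
print(r.close_job())"
```

```text
the job is handed in; nothing more can be done
None
```

I turned the case over and handed the job in at about 30 s of the 72 s. It now leans upside down on the stand, lid against the bed, still closed and let go. The interface reports no verdict.

**What I did**
- **First lean:** I picked the case up by its long sides with the tool pointing down. The moves cannot pitch the tool, so I pushed the case against the stop's outer edge to pivot it in the fingers to about 46°. Then I stood it lid up on the stand and let go.
- **Pitching the tool:** I raised the arm until a wrist joint reached its limit, which tilted the tool 46° and kept it there.
- **Turning it over:** I pinched lid and base together at the raised end; the opening read 39.6 mm against 40 mm thick. I lifted it off, turned it 180° about its long axis, set it back on the bed and stop, opened the fingers and backed away.

**Last checks (wrist and scene cameras fitted together)**

| Check | Measured | Allowed |
|---|---|---|
| Centre offset along the stand's x and y | about +4 mm and +4 mm | ±18 mm each |
| Centre height | 139 mm | 126–158 mm |
| Lean | 44.3° | 45° ±10° |
| Width alignment | within 0.5° | 11° |

- No lid gap showed in the wrist picture, and the wrist force was about zero after release.
- **A disagreement:** the first scene-camera check put the raised end about 6 pixels too low. With the arm moved clear, it agreed to about 3 pixels, so the arm was probably blocking the view.
- **Not settled:** comparing the start and end overhead pictures, little changed at the gauge and red cup. The tape roll's patch changed a lot. That is most likely the arm or its shadow, because I never worked near it, but I had no picture views left to confirm it. I did not check the fan deck itself.

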